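# Tip the short kiln props into their box and close it

## Task

Put the kiln away: gather all the short kiln props lying on the bench (three to five) into the raised tipping tray, and only when all of them are in it, push the tray's side plate down and hold it so that the tray tips and they all slide out into the wooden box. Then let the tray swing back level and shut the box lid fully without slamming it. Leave the two long props, the black dish and everything else on the bench where they are.

Things in the scene. Friction and masses are not known exactly. Their poses are not given: they have to be found in the camera images.
- prop1: Short kiln prop: square fired-clay bar 44 x 24 x 24 mm, loose, about 55 g, lying on the bench at the start. Origin at its centre, x along its 44 mm length. Three to five of these exist in a run; absent ones read None.
- prop2: Short kiln prop: square fired-clay bar 44 x 24 x 24 mm, loose, about 55 g, lying on the bench at the start. Origin at its centre, x along its 44 mm length. Three to five of these exist in a run; absent ones read None.
- prop3: Short kiln prop: square fired-clay bar 44 x 24 x 24 mm, loose, about 55 g, lying on the bench at the start. Origin at its centre, x along its 44 mm length. Three to five of these exist in a run; absent ones read None.
- prop4: Short kiln prop: square fired-clay bar 44 x 24 x 24 mm, loose, about 55 g, lying on the bench at the start. Origin at its centre, x along its 44 mm length. Three to five of these exist in a run; absent ones read None.
- prop5: Short kiln prop: square fired-clay bar 44 x 24 x 24 mm, loose, about 55 g, lying on the bench at the start. Origin at its centre, x along its 44 mm length. Three to five of these exist in a run; absent ones read None.
- post1: Long kiln prop, same clay and section but 90 x 24 x 24 mm, loose, lying among the short ones: not wanted, leave it alone. Origin at its centre, x along its length.
- post2: Long kiln prop, same clay and section but 90 x 24 x 24 mm, loose, lying among the short ones: not wanted, leave it alone. Origin at its centre, x along its length.
- stand: Fixed plywood stand, 190 mm (x) by 220 mm (y), 143 mm tall at its closed back board, that carries the tray and, against its open end, the box. Origin on the bench right below the tray's pivot. Its z is up; its +y is the way things slide: tray first, then box. The stand's y extends from -155 to +65 mm. The box and its lid are fixed to it.
- tray (a joint): Tilt of the tray (rad): 0 level (its rest), up to 0.75 fully tipped with its open +y end down. A spring returns it to level when let go; it does not tip under the props' weight. Fully tipping takes about 6 to 9 N straight down on the press plate. Pivot axis: parallel to the stand's x, through the point 90 mm above the stand's origin.
- tray_floor (a point): Centre of the tray's smooth aluminium floor (top face), 150 mm above the bench when level and 60 mm above the pivot; axes are the stand's when level. The floor is 150 mm (x) by 195 mm (y) inside, with walls 5 mm thick and 30 mm high on the -y end and both x sides; the +y end is open, 60 mm beyond the pivot. Clay slides on it once tilted by 0.25 to 0.45 rad.
- press_plate (a point): Where to push: centre of the wooden press plate's top face, which is fixed to the tray and sticks out past its +x side, beside the box. Plate 55 mm (x) by 65 mm (y), 10 mm thick; top level 142 mm above the bench when the tray is level, about 63 mm when fully tipped. The point lies 130 mm (x), 95 mm (y) and 52 mm (z) from the pivot in the stand's axes when level, and turns with the tray.
- box: Fixed open-topped wooden box, outside 170 mm along the stand's y, 180 mm along the stand's x, 80 mm tall, walls and floor 5 mm. Origin under its centre, 151 mm along the stand's +y from the stand's origin. Its own x is the stand's +y (away from the tray), its own y is the stand's -x.
- lid (a joint): Opening angle of the box lid (rad): 0 shut, about 1.57 upright, at most 1.75. Starts wide open and stays there until pushed. A damped soft-close hinge: pushing it over takes 1 to 3 N near the free edge, and once below about 1 rad it also sinks shut slowly by itself in some seconds.
- lid_hinge (a point): Middle of the lid's hinge line, on the box's rim farthest from the tray (236 mm along the stand's +y, 80.5 mm above the bench), parallel to the stand's x. The lid is a plain flat wooden board 170 mm from hinge to free edge, 180 mm along the hinge, 8 mm thick; the hinge lies in its underside. It closes towards the tray.
- lid_edge (a point): Middle of the lid's free edge, on its outer (upper when shut) face, 170 mm from the hinge. Turns with the lid.
- dish: Small black glazed bowl, 64 mm wide, 35 mm tall, loose among the props: leave it. Origin under its centre.
- mug: White mug 80 mm wide, 90 mm tall, loose at the far side: leave it. Origin under its centre.
- brush: Brush 180 mm long, loose, lying at the far side: leave it. Origin under its middle.
There are look-alikes about, which are no part of the job. What is shaped like the prop1 but blue, pink or turquoise is not meant.

How it is judged:
By the outcome, as a careful person would: the job done as asked, in the order asked, and still so for the second after the job is handed in, with the robot touching nothing.
Of prop1, prop2, prop3, prop4, prop5 only 3 to 5 are there at a start; the rules pass over those that are not, and their reading is None.
At some moment in a run one of prop1, prop2, prop3, prop4, prop5 may be knocked a few centimetres aside while the robot is not near it.
Once in a run the grip may slacken for a moment while it holds something.
It also fails if it takes over 210 s, if anything falls off the work surface, if the arm or the gripper's body presses on something with over 40 N, if the wrist force passes 120 N, or if a joint passes its speed limit or range.

## Robot

A 6-joint arm with a two-finger parallel gripper is mounted at the origin on the work surface. World frame = base frame: x ahead of the robot, y to its left, z up, the work surface at z = 0. Lengths are in m, angles in rad, forces in N, time in s.
With the tool pointing down it reaches from about 0.375 to 0.975 m from the base axis. Payload 3.8 kg.
Tool frame: the origin (TCP) lies midway between the tips of the shut fingers; the grasp point (between the pads) lies 19 mm behind it; z points along the fingers, y is the line along which they close (so a half turn about z gives the same grasp; the last joint's range is limited). The gripper opens to 85 mm and grips with 20 to 120 N. Pads are 22 mm wide; open, the fingers measure 114 mm over their backs; the gripper's body (76 mm by 85 mm) begins 54 mm behind the grasp point. The pads swing forward as they close: fully open they stand 13 mm farther back than shut.
Start: joints at [-1.243, 0.264, 1.604, -0, 1.274, -0.037], TCP at [0.241, -0.631, 0.198] pointing down, gripper open.
Joint ranges: [-2.63, 2.63], [-0.94, 2.18], [0.31, 2.57], [-1.31, 4.45], [0, 2.66], [-2.55, 2.55]. Speed limits (rad/s): [2.57, 2.57, 3.14, 3.14, 3.14, 3.14].

## Interface

Orientations are given as a rotation vector (axis times angle).
In Python, from workcell import bot gives the robot as it stands.
- The arm moves only by the tool jog_arm, never from a script. Its argument "motion" is a list of rows, each a list of 5 numbers: the opening, from -1 (shut) to 1 (fully open), then the shift along the tool's x, y, z in mm, then the turn about the tool's z in degrees. In form: [[claw, x, y, z, twist], ...]. A call has 1 to 10 rows; each row shifts and turns the commanded pose from where the row before left it, along the tool's axes as they then stand; what a row does not reach is not made up. A row lasts 1/12 s, in which the tool goes at most 41.7 mm and 7.16 degrees, less where a joint would pass 70% of its speed; a pose out of reach is approached as far as the arm can. A call with a gripper value outside its range is refused whole. The fingers move at their own pace and stop on an object; "force" is the grip in N (left out, the last holds). Time passes only in rows, so rows that do not move let the fingers close. It gives the time, the measured TCP pose, the force, the opening and the grip force at its end, in the units of the state.
- bot.read_state(): the state, without advancing time (a new reading comes with each control period).
- bot.read_camera(name): name is "side" or "top" or "wrist"; returns (picture, depth): 384x512x3 uint8, red, green, blue; 384x512 float32, m along the optical axis (not along the pixel's ray), 0 where there is no reading.
- bot.get_calibration(name): a dict with "vfov" (degrees; the focal length in pixels is half the picture's height over the tangent of half this angle, whatever the lens; pixels are square), "cx", "cy" (the principal point, pixels), "rvec" (rotation vector, rad) and "tvec" (3), from world to camera coordinates, as OpenCV has them; the wrist camera has in their place "tool_from_camera" (4x4, takes a point from camera to tool coordinates, whose origin is the TCP and whose axes are the flange's). Camera axes: x right, y down, z forward; pixel columns grow to the right and rows downward; lengths in m; the calibration is good to about 2 mm. A picture is of the moment at which its call begins: read the wrist's pose just before it. get_calibration takes no time and is no camera call.
- bot.finish_job(): hands the job in; it is judged then, once.
The state is a dict: "time": time; "q": joint angles; "joint_vel": joint speeds; "joint_torque": joint torques, N m; "tool_pos": TCP position; "tcp_rot": TCP orientation; "wrist_force": force on the tool from outside, world axes, zero at the start; "torque": the same for the moment, N m; "width": opening from 0.0 (shut) to 1.0 (fully open); "grip_force": force on a finger pad.
Only numpy, scipy, OpenCV 4.12 (cv2) and the standard library are available. Lean on these libraries where they do the work, as an engineer would, in place of code of your own. Each camera call takes 0.05 s, during which the arm holds its last target. There are 200 camera calls.

## Working session

There is one attempt and no reset: what is moved stays moved. The work goes in short steps, Python scripts to look and compute and a tool call to move; the robot and the scene stay as the last step left them, time stands still between calls to the robot, and variables do not carry over. Pictures are saved under pics/ and viewed, at most 14 in all, crops included, and the job is handed in when it is done.

Besides the shell and the picture viewer there is one more tool, called after "Emit:" as a command line: name --pt "numbers of a row" for each row, then --argument value for the rest. jog_arm: Moves the arm, as the interface text tells. Its arguments: {"type":"object","properties":{"motion":{"type":"array"},"force":{"type":"number"}},"required":["motion"]}

```bash
mkdir -p pics; ls; cat > h.py <<'E'
import numpy as np, cv2
from workcell import bot
from scipy.spatial.transform import Rotation as R
def cam(n,save=None):
    st=bot.read_state(); im,d=bot.read_camera(n); c=bot.get_calibration(n)
    f=192/np.tan(np.radians(c["vfov"])/2)
    if "rvec" in c:
        Rm=cv2.Rodrigues(np.array(c["rvec"],float))[0]; t=np.array(c["tvec"]).ravel()
        Rw=Rm.T; tw=-Rm.T@t
    else:
        T=np.array(c["tool_from_camera"]); Rt=R.from_rotvec(st["tcp_rot"]).as_matrix()
        Rw=Rt@T[:3,:3]; tw=Rt@T[:3,3]+np.array(st["tool_pos"])
    v,u=np.mgrid[0:384,0:512]
    P=np.stack([(u-c["cx"])/f*d,(v-c["cy"])/f*d,d],-1)@Rw.T+tw
    P[d==0]=np.nan
    if save: cv2.imwrite("pics/"+save,im[...,::-1])
    return im,P
E
python3 - <<'E'
from h import *
im,P=cam("top"); np.save("top.npy",P); cv2.imwrite("pics/top0.png",cv2.resize(im[...,::-1],(800,600),interpolation=cv2.INTER_CUBIC))
im,P=cam("side"); np.save("side.npy",P);cv2.imwrite("pics/side0.png",im[...,::-1])
print(bot.read_state())
for n in("top","side","wrist"):print(bot.get_calibration(n))
E
```

```text
pics
{'time': 0.1, 'q': array([-1.24288517e+00,  2.64686734e-01,  1.60525245e+00,  4.64949026e-06,
        1.27374508e+00, -3.68920324e-02]), 'joint_vel': array([ 0.00038098, -0.00066659, -0.00107774, -0.00085171,  0.00216848,
        0.00113497]), 'joint_torque': array([ 6.84296065e-04, -5.16705787e+01, -3.68589628e+01,  2.10026155e-05,
        6.33012285e-03,  3.32139564e-05]), 'tool_pos': array([ 0.2405792 , -0.62986666,  0.19677251]), 'tcp_rot': array([-3.08744100e+00, -5.69481680e-01,  4.69169758e-04]), 'wrist_force': array([-0.5151221 ,  0.52755459, -0.39298207]), 'torque': array([-0.03683061,  0.04079212, -0.00015742]), 'grip_force': 0.0, 'width': 1.0012923769656494}
{'vfov': 52.45250147774383, 'cx': 256.7532756272578, 'cy': 191.22410009828238, 'rvec': array([ 2.18621141, -2.14908684,  0.14075246]), 'tvec': array([-0.0441734 ,  0.52990955,  1.09045842])}
{'vfov': 44.28161210864492, 'cx': 257.0975233316143, 'cy': 187.4329129338306, 'rvec': array([ 2.06029796, -0.78420228,  0.44083261]), 'tvec': array([-0.40303357,  0.28375788,  0.98787814])}
{'vfov': 63.432547622638836, 'cx': 256.22197658879105, 'cy': 190.86579943711354, 'tool_from_camera': array([[-9.89566609e-06, -9.53980805e-01, -2.99867676e-01,
         7.63754872e-02],
       [ 9.99999925e-01, -1.25921754e-04,  3.67599711e-04,
         3.24730304e-04],
       [-3.88442932e-04, -2.99867649e-01,  9.53980735e-01,
        -1.76921459e-01],
       [ 0.00000000e+00,  0.00000000e+00,  0.00000000e+00,
         1.00000000e+00]])}
```

View pics/top0.png

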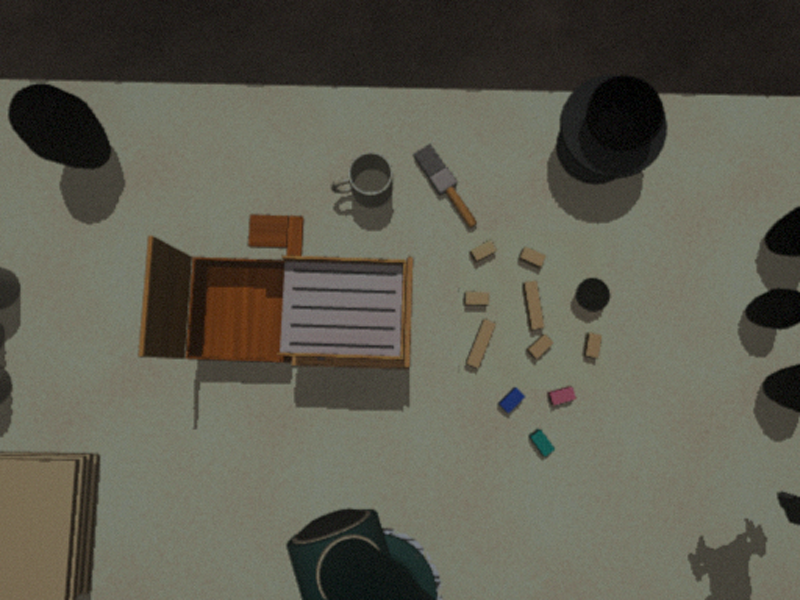

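View pics/side0.png

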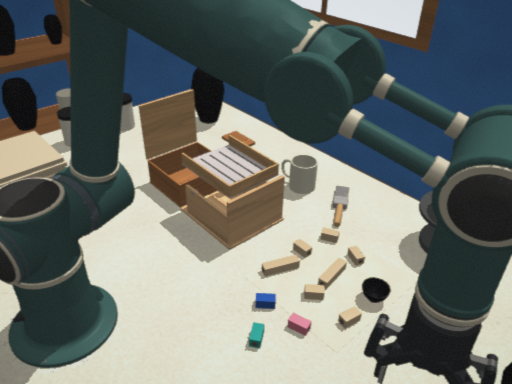

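The top view (in 800x600 pixels) has five clay-coloured short props at (483,250), (532,258), (477,299), (540,347) and (593,345). They fit the description because they are clay-coloured and about 44 mm long. The bars at (481,343) and (534,305) are about 90 mm, so they are the long posts. The blue (511,400), pink (561,396) and turquoise (541,443) blocks are look-alikes. Next I'll measure them and confirm with an enlarged crop.

```bash
cat >> h.py <<'E'
def blobs(im,P,zlo=.012,zhi=.04,xr=(.3,.8),yr=(-.62,-.02),amin=25):
    m=(P[...,2]>zlo)&(P[...,2]<zhi)&(P[...,0]>xr[0])&(P[...,0]<xr[1])&(P[...,1]>yr[0])&(P[...,1]<yr[1])
    n,l,s,c=cv2.connectedComponentsWithStats(m.astype(np.uint8)); out=[]
    for i in range(1,n):
        if s[i,4]<amin: continue
        k=l==i; p=P[k][:,:2].astype(np.float32); (cx,cy),(w,h),a=cv2.minAreaRect(p*1000)
        if w<h: a+=90; w,h=h,w
        out.append((np.round(c[i]),p.mean(0).round(4),(round(cx),round(cy)),round(w),round(h),round((a+90)%180-90),np.median(P[k][:,2]).round(3),im[k].mean(0).round()))
    return out
E
python3 - <<'E'
from h import *
im=cv2.imread("pics/top0.png"); im=cv2.resize(im,(512,384))[...,::-1]
P=np.load("top.npy")
for b in blobs(im,P):print(*b)
for n,(u,v) in dict(traymid=(345,308),trayL=(286,308),trayR=(402,308),backR=(409,308),plate=(268,230),plate2=(296,230),lidtop=(150,300),wallx=(350,259),wallx2=(350,359),mug=(370,180)).items():
    u=int(u*.64);v=int(v*.64);print(n,P[v,u].round(3))
cv2.imwrite("pics/crop.png",cv2.resize(cv2.imread("pics/top0.png")[220:470,440:640],(640,600)*1 if 0 else (480,600),interpolation=cv2.INTER_CUBIC))
E
```

```text
[285. 119.] [ 0.7488 -0.1172] (743, -123) 163 42 34 0.019 [86. 75. 63.]
[374. 111.] [ 0.7794 -0.3818] (778, -387) 96 23 69 0.019 [22. 22. 20.]
[309. 160.] [ 0.6256 -0.1857] (626, -187) 44 24 -62 0.024 [112. 100.  75.]
[340. 164.] [ 0.6149 -0.2784] (616, -279) 44 24 67 0.024 [108.  93.  69.]
[380. 188.] [ 0.5468 -0.3918] (545, -386) 61 61 -47 0.027 [30. 30. 25.]
[341. 195.] [ 0.5249 -0.2799] (525, -280) 90 26 9 0.024 [111.  94.  69.]
[305. 191.] [ 0.5353 -0.1742] (535, -174) 44 24 -90 0.024 [113.  99.  74.]
[307. 220.] [ 0.4516 -0.1813] (452, -182) 90 24 -22 0.024 [115.  98.  73.]
[379. 221.] [ 0.4521 -0.389 ] (452, -389) 44 26 -11 0.024 [107.  90.  66.]
[345. 222.] [ 0.4482 -0.2908] (448, -292) 43 25 -47 0.024 [110.  93.  69.]
[327. 256.] [ 0.3496 -0.2387] (349, -239) 44 24 -45 0.024 [34. 49. 94.]
[359. 253.] [ 0.3588 -0.3303] (359, -331) 45 24 -74 0.024 [114.  64.  75.]
traymid [0.5   0.06  0.149]
trayL [0.499 0.155 0.148]
trayR [ 0.499 -0.034  0.182]
backR [ 0.503 -0.045  0.145]
plate [0.63  0.192 0.144]
plate2 [0.63  0.145 0.144]
lidtop [0.498 0.341 0.24 ]
wallx [0.578 0.05  0.181]
wallx2 [0.421 0.058 0.008]
mug [0.763 0.031 0.007]
```

View pics/crop.png

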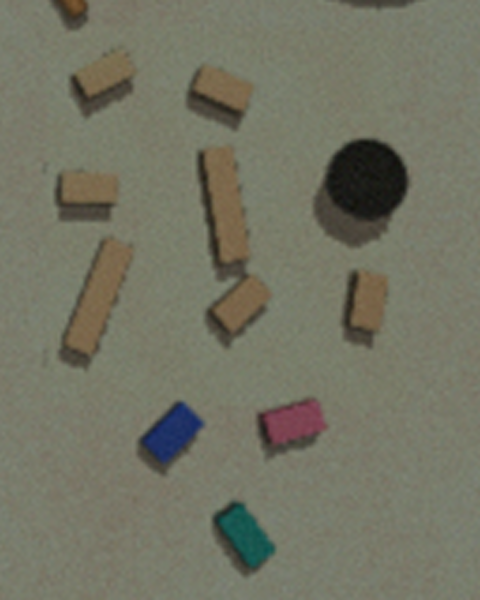

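The crop confirms five clay-coloured short props, two long posts, the dish and three coloured look-alikes. I'll start with the prop at (0.452, -0.389), reaching it from hover.

```bash
cat >> h.py <<'E'
def plan(x,y,z,close=None):
    """print twist (deg) to do first, then shift in tool mm"""
    s=bot.read_state(); M=R.from_rotvec(s["tcp_rot"]).as_matrix(); p=np.array(s["tool_pos"]); tw=0
    if close is not None:
        cur=np.degrees(np.arctan2(M[1,1],M[0,1])); base=-(close-cur)
        dq1=np.arctan2(y,x)-np.arctan2(p[1],p[0])
        c=[(base+k*180) for k in range(-3,4)]; tw=min(c,key=lambda t:abs(s["q"][5]+np.radians(t)+dq1))
    d0=M.T@(np.array([x,y,z])-p)*1000
    d1=(M@R.from_rotvec([0,0,np.radians(tw)]).as_matrix()).T@(np.array([x,y,z])-p)*1000
    print("twist",round(tw,1),"shift before twist",d0.round(1),"after twist",d1.round(1),"tilt",M[:,2].round(3),"q6",s["q"][5].round(2),"F",np.round(s["wrist_force"],1),"w",round(s["width"]*85,1),"t",s["time"])
E
python3 -c "
from h import *
plan(.452,-.389,.13,79)"
```

```text
twist 31.9 shift before twist [ 283.4 -149.4   67.1] after twist [ 161.6 -276.7   67.1] tilt [-0.001  0.002 -1.   ] q6 -0.04 F [-0.5  0.5 -0.4] w 85.1 t 0.1
```

Emit:
jog_arm --pt "0.05 31.5 -16.6 7.5 0" --pt "0.05 31.5 -16.6 7.5 0" --pt "0.05 31.5 -16.6 7.5 0" --pt "0.05 31.5 -16.6 7.5 0" --pt "0.05 31.5 -16.6 7.5 0" --pt "0.05 31.5 -16.6 7.5 0" --pt "0.05 31.5 -16.6 7.5 0" --pt "0.05 31.5 -16.6 7.5 0" --pt "0.05 31.5 -16.6 7.5 0" --pt "0.05 0 0 0 0" --force 60

```text
time: 0.93
tool_pos: [0.4546, -0.3839, 0.128]
tcp_rot: [-3.083, -0.576, 0.0]
wrist_force: [-1.3, -0.6, -0.9]
width: 0.528
grip_force: 0.0
```

Emit:
jog_arm --pt "0.05 0 0 0 7" --pt "0.05 0 0 0 7" --pt "0.05 0 0 0 7" --pt "0.05 0 0 0 7" --pt "0.05 0 0 0 4" --pt "0.05 0 0 0 0" --pt "0.05 0 0 0 0"

```text
time: 1.52
tool_pos: [0.4519, -0.3899, 0.1301]
tcp_rot: [-3.127, 0.301, 0.001]
wrist_force: [-0.2, -0.7, 0.9]
width: 0.525
grip_force: 0.0
```

```bash
python3 -c "
from h import *
im,P=cam('wrist','w1.png')
for b in blobs(im,P,amin=200):print(*b)
plan(.452,-.389,.003,79)"
```

```text
[91. 14.] [ 0.6125 -0.285 ] (616, -282) 45 24 68 0.025 [138. 120.  93.]
[232.  73.] [ 0.5469 -0.3882] (545, -389) 62 62 18 0.027 [41. 42. 37.]
[124. 119.] [ 0.5276 -0.285 ] (525, -283) 90 25 9 0.025 [138. 120.  92.]
[ 19. 131.] [ 0.5355 -0.1881] (536, -183) 34 24 89 0.025 [126. 109.  83.]
[259. 176.] [ 0.4538 -0.3932] (452, -393) 44 24 -10 0.025 [147. 128. 100.]
[ 54. 213.] [ 0.4547 -0.1886] (452, -185) 90 25 -22 0.025 [127. 110.  84.]
[161. 197.] [ 0.4506 -0.2968] (449, -295) 46 24 -47 0.025 [143. 124.  95.]
[226. 269.] [ 0.362  -0.3411] (360, -335) 43 24 -74 0.025 [117.  69.  78.]
[144. 282.] [ 0.3627 -0.2516] (358, -249) 24 22 -45 0.024 [ 27.  54. 102.]
twist 0.0 shift before twist [-1.000e-01 -9.000e-01  1.272e+02] after twist [-1.000e-01 -9.000e-01  1.272e+02] tilt [-0.  0. -1.] q6 1.01 F [-0.1 -0.  -0.4] w 44.9 t 1.5667
```

View pics/w1.png

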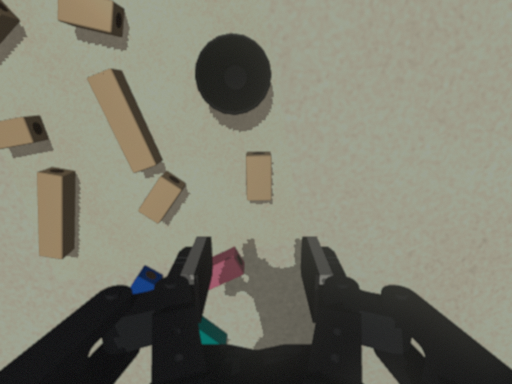

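The wrist view shows the prop at (259,176), about centred between the fingers and 2–3 mm to the right. Going down on it.

Emit:
jog_arm --pt "0.05 0 2 35 0" --pt "0.05 0 0 35 0" --pt "0.05 0 0 30 0" --pt "0.05 0 0 17 0" --pt "0.05 0 0 9 0" --pt "0.05 0 0 0 0" --pt "-1 0 0 0 0" --pt "-1 0 0 0 0" --pt "-1 0 0 0 0" --pt "-1 0 0 0 0"

```text
time: 2.4
tool_pos: [0.4532, -0.3929, 0.0064]
tcp_rot: [3.125, -0.303, 0.004]
wrist_force: [0.2, 0.3, 0.7]
width: -0.0
grip_force: 0.0
```

Emit:
jog_arm --pt "-1 0 0 0 0" --pt "-1 0 0 0 0" --pt "-1 0 0 -20 0" --pt "-1 0 0 -40 0" --pt "-1 0 0 -40 0" --pt "-1 0 0 -40 0" --pt "-1 0 0 -40 0" --pt "-1 0 0 -40 0" --pt "-1 0 0 -40 0" --pt "-1 0 0 0 0"

```text
time: 3.23
tool_pos: [0.4557, -0.3953, 0.2761]
tcp_rot: [3.116, -0.303, 0.022]
wrist_force: [1.1, -0.9, 1.4]
width: 0.003
grip_force: 0.0
```

```bash
python3 -c "
from h import *
plan(.470,-.005,.255,90)
# stand pose from top image at start: wall tops z .174-.188
P=np.load('top.npy'); k=(P[...,2]>.172)&(P[...,2]<.19)&(P[...,0]>.4)&(P[...,0]<.6)&(P[...,1]>-.06)&(P[...,1]<.18)
p=P[k][:,:2].astype(np.float32)*1000; print(cv2.minAreaRect(p),len(p))
k=(P[...,2]>.135)&(P[...,2]<.148)&(P[...,0]>.595)&(P[...,0]<.68); p=P[k][:,:2].astype(np.float32)*1000; print('plate',cv2.minAreaRect(p),p.min(0),p.max(0),len(p))
k=(P[...,2]>.074)&(P[...,2]<.085)&(P[...,0]>.38)&(P[...,0]<.62)&(P[...,1]>.15)&(P[...,1]<.36); p=P[k][:,:2].astype(np.float32)*1000; print('box',cv2.minAreaRect(p))
"
```

```text
twist -11.1 shift before twist [ -61.4 -385.9   16.6] after twist [  14.1 -390.5   16.6] tilt [ 0.013 -0.012 -1.   ] q6 1.01 F [ 1.1 -0.9  1.4] w 0.2 t 3.2333
((499.19537353515625, 61.754791259765625), (199.04116821289062, 160.19775390625), 89.0953369140625) 491
plate ((625.9120483398438, 180.11962890625), (90.64217376708984, 60.65718460083008), 88.75831604003906) [595.1196  134.74173] [657.1852  225.23596] 734
box ((502.3585205078125, 254.67694091796875), (170.77252197265625, 180.3260040283203), 89.41619873046875)
```

```bash
python3 -c "
from h import *
im,P=cam('wrist','w2.png')
for b in blobs(im,P,amin=150):print(*b)
im,P=cam('top')
print()
for b in blobs(im,P):print(*b)
"
```

```text
[37.  8.] [ 0.6851 -0.1661] (690, -163) 34 19 34 0.019 [113.  87.  55.]
[71. 54.] [ 0.6259 -0.1916] (627, -190) 44 25 -61 0.024 [125. 108.  83.]
[143.  48.] [ 0.6155 -0.2834] (616, -282) 45 24 67 0.025 [140. 125.  97.]
[236.  87.] [ 0.5464 -0.3885] (545, -389) 62 62 -12 0.027 [47. 47. 42.]
[163. 118.] [ 0.5269 -0.2847] (526, -283) 90 24 9 0.025 [137. 119.  92.]
[ 86. 126.] [ 0.5364 -0.1797] (536, -177) 45 24 89 0.025 [133. 116.  89.]
[ 16. 190.] [ 0.4695 -0.0511] (479, -51) 145 4 -1 0.025 [64. 51. 35.]
[253. 156.] [ 0.4534 -0.3932] (453, -393) 43 23 -11 0.025 [142. 125.  98.]
[112. 183.] [ 0.4539 -0.1876] (453, -185) 90 25 -21 0.024 [129. 111.  86.]
[186. 171.] [ 0.4503 -0.2965] (449, -295) 44 24 -47 0.025 [139. 121.  94.]
[227. 223.] [ 0.3611 -0.3353] (359, -334) 45 24 -74 0.025 [140.  85.  97.]
[169. 240.] [ 0.3519 -0.244 ] (350, -242) 45 24 -45 0.025 [ 34.  62. 114.]

[285. 119.] [ 0.7487 -0.117 ] (743, -124) 162 43 33 0.019 [89. 77. 65.]
[374. 111.] [ 0.7795 -0.3811] (778, -387) 98 24 70 0.02 [23. 24. 21.]
[309. 160.] [ 0.6254 -0.1856] (626, -186) 45 24 -61 0.024 [116. 103.  77.]
[340. 164.] [ 0.6149 -0.2785] (616, -279) 44 26 67 0.024 [111.  96.  71.]
[380. 188.] [ 0.5466 -0.3923] (545, -387) 62 60 19 0.027 [31. 31. 26.]
[341. 195.] [ 0.5247 -0.2799] (525, -281) 89 25 9 0.024 [115.  97.  72.]
[305. 191.] [ 0.5355 -0.1742] (535, -174) 44 23 89 0.024 [117. 102.  76.]
[307. 220.] [ 0.4516 -0.1814] (452, -182) 91 24 -21 0.024 [119. 102.  75.]
[379. 221.] [ 0.4519 -0.3889] (452, -390) 44 25 -10 0.024 [109.  92.  67.]
[345. 222.] [ 0.4483 -0.291 ] (449, -292) 44 24 -49 0.024 [115.  97.  71.]
[327. 256.] [ 0.3496 -0.2384] (349, -239) 44 24 -44 0.024 [35. 51. 97.]
[359. 253.] [ 0.3587 -0.3303] (359, -332) 45 24 -73 0.024 [117.  66.  78.]
```

View pics/w2.png

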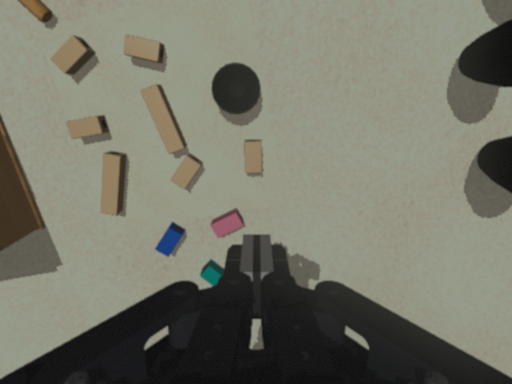

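The prop hasn't moved: it is at (253,156) and the fingers closed above it. In the picture the fingertips sit shorter than the nominal TCP, so I'll measure them in the wrist depth.

```bash
python3 -c "
from h import *
im,P=cam('wrist'); s=bot.read_state(); M=R.from_rotvec(s['tcp_rot']).as_matrix()
T=(P-s['tool_pos'])@M*1000
for u in (247,256,266):
  for v in (225,230,234,238,242,248,256,264,272,280): print(u,v,T[v,u].round(1))
print(s['q'].round(4),s['tool_pos'],s['tcp_rot'])
"
```

```text
247 225 [-115.8  -12.2  264.4]
247 230 [-123.9  -12.3  263.6]
247 234 [ 12.   -3.3 -40.9]
247 238 [ 13.   -3.1 -47.4]
247 242 [ 11.8  -3.1 -49.1]
247 248 [ 12.3  -2.9 -56. ]
247 256 [ 11.6  -2.8 -62. ]
247 264 [ 12.4  -2.6 -69.8]
247 272 [ 11.5  -2.5 -74.3]
247 280 [ 12.9  -2.3 -81.9]
256 225 [-115.4    1.7  263.5]
256 230 [-124.2    1.7  264.3]
256 234 [ 12.5   1.1 -41.9]
256 238 [ 12.3   1.1 -46. ]
256 242 [ 12.1   1.1 -49.7]
256 248 [ 12.5   1.1 -56.4]
256 256 [ 12.6   1.  -63.7]
256 264 [ 12.2   1.  -69.5]
256 272 [ 11.8   1.  -74.7]
256 280 [  7.2   1.  -73.2]
266 225 [-115.2   17.2  262.9]
266 230 [-124.1   17.3  263.9]
266 234 [ 12.3   6.  -41.6]
266 238 [ 12.4   5.8 -46.1]
266 242 [ 12.7   5.6 -50.9]
266 248 [ 12.2   5.5 -55.8]
266 256 [ 11.5   5.3 -61.8]
266 264 [ 11.5   5.1 -68.3]
266 272 [ 11.6   4.9 -74.5]
266 280 [ 13.5   4.6 -82.8]
[-0.7559  0.084   1.6901 -0.      1.3658  1.0086] [ 0.45212587 -0.39197277  0.2653155 ] [ 3.12581198e+00 -3.03624922e-01  2.15098145e-03]
```

The shut fingertips lie about 40 mm behind the reported TCP, and bench height agrees otherwise. So the TCP must go to about z = -0.036 for a grasp. I'll retry, checking the force on the way.

Emit:
jog_arm --pt "0.05 0 0 40 0" --pt "0.05 0 0 40 0" --pt "0.05 0 0 40 0" --pt "0.05 0 0 40 0" --pt "0.05 0 0 40 0" --pt "0.05 0 0 40 0" --pt "0.05 0 0 20 0" --pt "0.05 0 0 10 0" --pt "0.05 0 0 10 0" --pt "0.05 0 0 0 0"

```text
time: 4.22
tool_pos: [0.4504, -0.3904, -0.0181]
tcp_rot: [-3.124, 0.304, 0.005]
wrist_force: [-0.7, 0.5, 0.8]
width: 0.525
grip_force: 0.0
```

Emit:
jog_arm --pt "0.05 0 0 7 0" --pt "0.05 0 0 6 0" --pt "0.05 0 0 5 0" --pt "0.05 0 0 0 0"

```text
time: 4.55
tool_pos: [0.452, -0.3918, -0.0336]
tcp_rot: [3.127, -0.304, 0.0]
wrist_force: [0.4, 0.2, 0.2]
width: 0.526
grip_force: 0.0
```

```bash
python3 -c "
from h import *
plan(.453,-.3915,-.036,79.5)"
```

```text
twist -0.6 shift before twist [ 0.9 -0.5  2.4] after twist [ 0.9 -0.5  2.4] tilt [ 0. -0. -1.] q6 1.01 F [0.4 0.2 0.2] w 44.7 t 4.55
```

Emit:
jog_arm --pt "0.05 0 0 2 0" --pt "-1 0 0 0 0" --pt "-1 0 0 0 0" --pt "-1 0 0 0 0" --pt "-1 0 0 0 0" --pt "-1 0 0 0 0"

```text
time: 5.05
tool_pos: [0.4537, -0.393, -0.0331]
tcp_rot: [3.125, -0.304, 0.005]
wrist_force: [0.1, 0.8, 8.1]
width: 0.271
grip_force: 62.3
```

Emit:
jog_arm --pt "-1 0 0 -15 0" --pt "-1 0 0 -35 0" --pt "-1 0 0 -40 0" --pt "-1 0 0 -40 0" --pt "-1 0 0 -40 0" --pt "-1 0 0 -40 0" --pt "-1 0 0 -40 0" --pt "-1 0 0 0 0"

```text
time: 5.72
tool_pos: [0.4563, -0.3959, 0.2261]
tcp_rot: [3.116, -0.303, 0.022]
wrist_force: [2.1, -0.6, 0.5]
width: 0.267
grip_force: 59.6
```

```bash
python3 -c "
from h import *
plan(.460,-.005,.215,90)"
```

```text
twist -11.1 shift before twist [ -71.7 -384.4    6.4] after twist [   3.6 -391.     6.4] tilt [ 0.013 -0.012 -1.   ] q6 1.01 F [ 2.1 -0.6  0.5] w 22.7 t 5.7167
```

Emit:
jog_arm --pt "-1 -7.4 -39.5 1 0" --pt "-1 -7.4 -39.5 1 0" --pt "-1 -7.4 -39.5 1 0" --pt "-1 -7.4 -39.5 1 0" --pt "-1 -7.4 -39.5 1 0" --pt "-1 -7.4 -39.5 1 0" --pt "-1 -7.4 -39.5 1 0" --pt "-1 -7.4 -39.5 1 0" --pt "-1 -7.4 -39.5 1 0" --pt "-1 -7.4 -39.5 1 0"

```text
time: 6.55
tool_pos: [0.455, 0.0118, 0.2048]
tcp_rot: [-3.127, 0.304, -0.002]
wrist_force: [1.3, -0.5, -0.8]
width: 0.27
grip_force: 59.6
```

Emit:
jog_arm --pt "-1 0 0 0 -6" --pt "-1 0 0 0 -5" --pt "-1 0 0 0 0" --pt "-1 0 0 0 0"

```text
time: 6.88
tool_pos: [0.4553, 0.0102, 0.2046]
tcp_rot: [3.142, -0.006, 0.001]
wrist_force: [-0.3, -0.8, -1.7]
width: 0.268
grip_force: 59.7
```

```bash
python3 -c "
from h import *
plan(.460,.01,.120,90)"
```

```text
twist -0.2 shift before twist [ 4.6  0.2 84.6] after twist [ 4.6  0.2 84.6] tilt [ 0. -0. -1.] q6 1.54 F [-0.3 -0.8 -1.7] w 22.8 t 6.8833
```

Emit:
jog_arm --pt "-1 4.5 0 30 0" --pt "-1 0 0 30 0" --pt "-1 0 0 15 0" --pt "-1 0 0 9 0" --pt "-1 0 0 0 0" --pt "-1 0 0 0 0" --pt "-0.2 0 0 0 0" --pt "-0.2 0 0 0 0" --pt "-0.2 0 0 0 0"

```text
time: 7.63
tool_pos: [0.4612, 0.0099, 0.1221]
tcp_rot: [3.141, -0.003, 0.005]
wrist_force: [-0.5, -1.1, -0.0]
width: 0.398
grip_force: 0.0
```

Emit:
jog_arm --pt "-0.2 0 0 -20 0" --pt "-0.2 0 0 -40 0" --pt "-0.2 0 0 -40 0" --pt "-0.15 0 0 0 0"

```text
time: 7.97
tool_pos: [0.4657, 0.0099, 0.2304]
tcp_rot: [3.141, -0.003, 0.025]
wrist_force: [1.4, 0.5, 0.5]
width: 0.427
grip_force: 0.0
```

```bash
cat >> h.py <<'E'
def scan():
    im,P=cam('top')
    print("bench"); [print(*b[:7]) for b in blobs(im,P) if 30<b[3]<95]
    print("tray"); [print(*b[:7]) for b in blobs(im,P,.158,.18,(.428,.572),(-.03,.17),15)]
E
python3 -c "
from h import *
scan()
plan(.4445,-.2895,.05,43)"
```

```text
bench
[309. 160.] [ 0.6253 -0.1856] (626, -186) 44 24 -61 0.024
[340. 164.] [ 0.6152 -0.2783] (616, -279) 44 25 65 0.023
[380. 188.] [ 0.5468 -0.3923] (545, -387) 61 61 45 0.028
[341. 195.] [ 0.5247 -0.2799] (525, -281) 89 25 8 0.024
[305. 191.] [ 0.5354 -0.1743] (535, -174) 44 23 -90 0.024
[307. 220.] [ 0.4517 -0.1815] (452, -182) 91 24 -22 0.024
[345. 221.] [ 0.4483 -0.2909] (448, -292) 43 24 -47 0.024
[327. 256.] [ 0.3495 -0.2386] (349, -239) 45 24 -46 0.024
[359. 253.] [ 0.3587 -0.3302] (359, -332) 44 24 -74 0.024
tray
twist -133.1 shift before twist [-21.4 299.4 176.9] after twist [-204.  -220.2  176.9] tilt [ 0.012 -0.    -1.   ] q6 1.54 F [ 0.2 -0.1 -0.5] w 36.3 t 8.0167
```

Emit:
jog_arm --pt "-0.15 -2.7 37.4 0 0" --pt "-0.15 -2.7 37.4 0 0" --pt "-0.15 -2.7 37.4 0 0" --pt "-0.15 -2.7 37.4 5 0" --pt "-0.15 -2.7 37.4 10 0" --pt "-0.15 -2.7 37.4 10 0" --pt "-0.15 -2.7 37.4 10 0" --pt "-0.15 -2.7 37.4 10 0"

```text
time: 8.68
tool_pos: [0.4371, -0.2908, 0.1747]
tcp_rot: [-3.142, 0.003, -0.0]
wrist_force: [0.1, 0.4, 0.1]
width: 0.418
grip_force: 0.0
```

Emit:
jog_arm --pt "-0.15 0 0 20 7" --pt "-0.15 0 0 20 7" --pt "-0.15 0 0 20 7" --pt "-0.15 0 0 20 7" --pt "-0.15 0 0 20 7" --pt "-0.15 0 0 15 7" --pt "-0.15 0 0 10 5" --pt "-0.15 0 0 0 0" --pt "-0.15 0 0 0 0"

```text
time: 9.43
tool_pos: [0.437, -0.2886, 0.0496]
tcp_rot: [-2.881, 1.251, 0.003]
wrist_force: [-0.2, -0.0, 1.1]
width: 0.43
grip_force: 0.0
```

```bash
python3 -c "
from h import *
scan()
im,P=cam('wrist')
for b in blobs(im,P,amin=150):print(*b[:7])
plan(.4445,-.2895,-.032,43)"
```

```text
bench
[309. 160.] [ 0.6256 -0.1858] (626, -186) 44 24 -62 0.024
[340. 164.] [ 0.615  -0.2785] (616, -279) 44 24 66 0.024
[376. 182.] [ 0.563  -0.3814] (562, -378) 59 23 -60 0.027
[340. 191.] [ 0.5356 -0.2778] (534, -279) 72 25 9 0.024
[305. 191.] [ 0.5354 -0.1742] (535, -174) 44 23 89 0.024
[307. 220.] [ 0.4521 -0.1817] (452, -182) 90 24 -21 0.024
[327. 256.] [ 0.3496 -0.2387] (349, -239) 44 24 -44 0.024
tray
[239. 213.] [0.458  0.0106] (459, 11) 44 23 1 0.174
[34. 27.] [ 0.6115 -0.2831] (615, -282) 45 25 66 0.025
[237.   9.] [ 0.5288 -0.3716] (529, -372) 47 17 43 0.034
[149. 125.] [ 0.5265 -0.2845] (525, -283) 90 24 9 0.025
[250. 190.] [ 0.4499 -0.2962] (449, -295) 44 24 -47 0.025
[ 52. 225.] [ 0.5351 -0.1808] (536, -177) 46 24 89 0.025
[376. 233.] [ 0.3616 -0.3347] (359, -334) 44 25 -75 0.025
[136. 261.] [ 0.4737 -0.1975] (471, -193) 49 25 -21 0.025
[291. 319.] [ 0.3537 -0.2405] (351, -241) 44 20 -45 0.025
[  8. 354.] [ 0.4994 -0.0515] (501, -52) 24 4 -1 0.019
twist -180.0 shift before twist [ 4.1 -4.5 83.2] after twist [-4.1  4.5 83.2] tilt [ 0.001 -0.001 -1.   ] q6 1.76 F [ 0.7  0.5 -0.2] w 36.2 t 9.5333
```

Emit:
jog_arm --pt "-0.15 4 -4.5 10 0" --pt "-0.15 0 0 30 0" --pt "-0.15 0 0 23 0" --pt "-0.15 0 0 12 0" --pt "-0.15 0 0 7 0" --pt "-0.15 0 0 0 0" --pt "-1 0 0 0 0" --pt "-1 0 0 0 0" --pt "-1 0 0 0 0"

```text
time: 10.28
tool_pos: [0.445, -0.2899, -0.0301]
tcp_rot: [2.879, -1.255, 0.004]
wrist_force: [-0.9, 0.6, -0.4]
width: 0.267
grip_force: 60.4
```

Emit:
jog_arm --pt "-1 0 0 0 0" --pt "-1 0 0 -15 0" --pt "-1 0 0 -30 -5" --pt "-1 0 0 -40 -7" --pt "-1 0 0 -40 -7" --pt "-1 0 0 -40 -7" --pt "-1 0 0 -40 -7" --pt "-1 0 0 -40 -7" --pt "-1 0 0 0 -7" --pt "-1 0 0 0 0"

```text
time: 11.12
tool_pos: [0.446, -0.2906, 0.2183]
tcp_rot: [3.136, 0.002, 0.011]
wrist_force: [0.1, -0.2, -1.6]
width: 0.264
grip_force: 60.6
```

```bash
python3 -c "
from h import *
plan(.535,.01,.21,90)"
```

```text
twist 0.1 shift before twist [  89.4 -300.5    7.4] after twist [  89.  -300.6    7.4] tilt [ 0.007 -0.005 -1.   ] q6 0.95 F [ 0.1 -0.2 -1.6] w 22.5 t 11.1167
```

Emit:
jog_arm --pt "-1 11.1 -37.5 0 0" --pt "-1 11.1 -37.5 0 0" --pt "-1 11.1 -37.5 0 0" --pt "-1 11.1 -37.5 0 0" --pt "-1 11.1 -37.5 0 0" --pt "-1 11.1 -37.5 0 0" --pt "-1 11.1 -37.5 0 0" --pt "-1 11.1 -37.5 0 0" --pt "-1 0 0 0 0" --pt "-1 0 0 0 0"

```text
time: 11.95
tool_pos: [0.532, 0.0128, 0.2115]
tcp_rot: [3.142, -0.0, -0.006]
wrist_force: [0.2, -0.4, -0.9]
width: 0.266
grip_force: 64.6
```

```bash
python3 -c "
from h import *
plan(.535,.01,.120,90)"
```

```text
twist -0.0 shift before twist [ 3.4  2.8 91.5] after twist [ 3.4  2.8 91.5] tilt [-0.004 -0.    -1.   ] q6 1.55 F [ 0.2 -0.4 -0.9] w 22.6 t 11.95
```

Emit:
jog_arm --pt "-1 3 3 30 0" --pt "-1 0 0 35 0" --pt "-1 0 0 17 0" --pt "-1 0 0 9 0" --pt "-1 0 0 0 0" --pt "-1 0 0 0 0" --pt "-0.2 0 0 0 0" --pt "-0.2 0 0 0 0" --pt "-0.2 0 0 0 0"

```text
time: 12.7
tool_pos: [0.5365, 0.0074, 0.1231]
tcp_rot: [3.141, -0.004, 0.002]
wrist_force: [0.6, 0.3, 0.7]
width: 0.398
grip_force: 0.0
```

Emit:
jog_arm --pt "-0.2 0 0 -20 0" --pt "-0.2 0 0 -40 0" --pt "-0.2 0 0 -35 0" --pt "-0.2 0 35 0 0" --pt "-0.2 0 35 0 0" --pt "-0.2 0 35 0 0" --pt "-0.2 0 35 0 0" --pt "-0.2 0 38 0 0" --pt "-0.15 0 0 10 -6"

```text
time: 13.45
tool_pos: [0.5373, -0.177, 0.2103]
tcp_rot: [3.132, 0.155, 0.008]
wrist_force: [0.4, 1.2, 0.4]
width: 0.426
grip_force: 0.0
```

Emit:
jog_arm --pt "-0.15 0 0 10 -7" --pt "-0.15 0 0 15 -7" --pt "-0.15 0 0 15 -7" --pt "-0.15 0 0 15 -7" --pt "-0.15 0 0 15 -7" --pt "-0.15 0 0 15 -7" --pt "-0.15 0 0 15 -7" --pt "-0.15 0 0 15 -7" --pt "-0.15 0 0 15 -7" --pt "-0.15 0 0 15 -7"

```text
time: 14.28
tool_pos: [0.5361, -0.1703, 0.0623]
tcp_rot: [2.471, 1.939, 0.001]
wrist_force: [-0.3, -0.3, -0.1]
width: 0.427
grip_force: 0.0
```

Emit:
jog_arm --pt "-0.15 0 0 15 -7" --pt "-0.15 0 0 0 -7" --pt "-0.15 0 0 0 0"

```text
time: 14.53
tool_pos: [0.5349, -0.1699, 0.0464]
tcp_rot: [-2.219, -2.221, 0.001]
wrist_force: [0.2, -0.8, 0.3]
width: 0.422
grip_force: 0.0
```

```bash
python3 -c "
from h import *
scan()
im,P=cam('wrist')
for b in blobs(im,P,amin=150):print(*b[:7])
plan(.535,-.1695,-.032,0)"
```

```text
bench
[380. 188.] [ 0.5465 -0.3922] (545, -386) 61 60 2 0.028
[341. 200.] [ 0.509  -0.2799] (510, -283) 59 24 9 0.024
[360. 253.] [ 0.3586 -0.3324] (359, -331) 44 23 -73 0.024
tray
[241. 181.] [0.5402 0.0078] (541, 8) 43 23 1 0.174
[239. 213.] [0.4577 0.0107] (459, 11) 45 23 1 0.174
[188.  13.] [ 0.4975 -0.0509] (498, -51) 182 1 -1 0.028
[481. 186.] [ 0.6913 -0.1559] (696, -156) 51 19 34 0.019
[257. 213.] [ 0.536  -0.1733] (536, -176) 45 24 89 0.025
[135. 223.] [ 0.4512 -0.1801] (452, -183) 90 25 -21 0.025
[382. 229.] [ 0.6244 -0.1853] (626, -188) 45 24 -61 0.025
[ 21. 294.] [ 0.3561 -0.239 ] (350, -240) 44 26 -45 0.024
[257. 331.] [ 0.5354 -0.274 ] (533, -279) 74 22 9 0.024
twist -0.3 shift before twist [ 0.9 -1.4 80. ] after twist [ 0.9 -1.4 80. ] tilt [ 0.001 -0.    -1.   ] q6 -0.35 F [0.7 0.5 0.4] w 36.0 t 14.6333
```

Emit:
jog_arm --pt "-0.15 -1.5 0 10 0" --pt "-0.15 0 0 20 0" --pt "-0.15 0 0 15 0" --pt "-0.15 0 0 15 0" --pt "-0.15 0 0 0 0"

```text
time: 15.05
tool_pos: [0.5333, -0.1709, -0.0155]
tcp_rot: [-2.222, -2.214, 0.003]
wrist_force: [-0.5, 0.1, -0.5]
width: 0.427
grip_force: 0.0
```

Emit:
jog_arm --pt "-0.15 0 0 10 0" --pt "-0.15 0 0 7 0" --pt "-0.15 0 0 0 0" --pt "-0.15 0 0 0 0" --pt "-1 0 0 0 0" --pt "-1 0 0 0 0" --pt "-1 0 0 0 0" --pt "-1 0 0 0 0"

```text
time: 15.72
tool_pos: [0.5367, -0.172, -0.0287]
tcp_rot: [2.222, 2.218, 0.001]
wrist_force: [0.5, 0.2, 2.5]
width: 0.265
grip_force: 59.9
```

Emit:
jog_arm --pt "-1 0 0 -15 0" --pt "-1 0 0 -30 0" --pt "-1 0 0 -40 7" --pt "-1 0 0 -40 7" --pt "-1 0 0 -40 7" --pt "-1 0 0 -40 7" --pt "-1 0 0 -35 7" --pt "-1 0 0 0 7" --pt "-1 0 0 0 7" --pt "-1 0 0 0 7"

```text
time: 16.55
tool_pos: [0.5362, -0.1718, 0.2119]
tcp_rot: [3.006, 0.906, 0.003]
wrist_force: [-0.2, 0.8, -1.1]
width: 0.27
grip_force: 59.5
```

Emit:
jog_arm --pt "-1 0 0 0 7" --pt "-1 0 0 0 7" --pt "-1 0 0 0 7" --pt "-1 0 0 0 7" --pt "-1 0 0 0 6" --pt "-1 0 0 0 0"

```text
time: 17.05
tool_pos: [0.5355, -0.1716, 0.2102]
tcp_rot: [-3.141, 0.007, 0.001]
wrist_force: [-0.7, 0.1, -1.0]
width: 0.264
grip_force: 59.5
```

```bash
python3 -c "
from h import *
plan(.46,.07,.21,90)"
```

```text
twist -180.2 shift before twist [ -76.5 -241.2    0.3] after twist [ 75.5 241.6   0.3] tilt [-0.  0. -1.] q6 1.22 F [-0.7  0.1 -1. ] w 22.4 t 17.05
```

Emit:
jog_arm --pt "-1 -10.9 -34.5 0 0" --pt "-1 -10.9 -34.5 0 0" --pt "-1 -10.9 -34.5 0 0" --pt "-1 -10.9 -34.5 0 0" --pt "-1 -10.9 -34.5 0 0" --pt "-1 -10.9 -34.5 0 0" --pt "-1 -10.9 -34.5 0 0" --pt "-1 0 0 0 0" --pt "-1 0 0 0 0"

```text
time: 17.8
tool_pos: [0.4592, 0.0715, 0.2105]
tcp_rot: [3.141, 0.008, 0.0]
wrist_force: [-0.1, -1.1, -0.4]
width: 0.265
grip_force: 59.6
```

```bash
python3 -c "
from h import *
plan(.46,.07,.120,90)"
```

```text
twist -179.7 shift before twist [ 0.8  1.5 90.5] after twist [-0.8 -1.5 90.5] tilt [ 0. -0. -1.] q6 1.67 F [-0.1 -1.1 -0.4] w 22.5 t 17.8
```

Emit:
jog_arm --pt "-1 0 0 35 0" --pt "-1 0 0 35 0" --pt "-1 0 0 12 0" --pt "-1 0 0 8 0" --pt "-1 0 0 0 0" --pt "-1 0 0 0 0" --pt "-0.2 0 0 0 0" --pt "-0.2 0 0 0 0" --pt "-0.2 0 0 0 0"

```text
time: 18.55
tool_pos: [0.4604, 0.0697, 0.1209]
tcp_rot: [-3.142, 0.003, -0.001]
wrist_force: [0.5, 0.0, -0.2]
width: 0.399
grip_force: 0.0
```

Emit:
jog_arm --pt "-0.2 0 0 -20 0" --pt "-0.2 0 0 -40 0" --pt "-0.2 0 0 -40 0" --pt "-0.1 20.7 32 0 0" --pt "-0.1 20.7 32 0 0" --pt "-0.1 20.7 32 0 0" --pt "-0.1 20.7 32 0 0" --pt "-0.1 20.7 32 0 0" --pt "-0.1 20.7 32 0 0" --pt "-0.1 20.7 32 0 0"

```text
time: 19.38
tool_pos: [0.6052, -0.1561, 0.2205]
tcp_rot: [-3.142, 0.003, -0.0]
wrist_force: [0.4, 0.5, 0.7]
width: 0.45
grip_force: 0.0
```

Emit:
jog_arm --pt "-0.1 20.7 32 0 0" --pt "-0.1 0 0 20 7" --pt "-0.1 0 0 20 7" --pt "-0.1 0 0 20 7" --pt "-0.1 0 0 20 7" --pt "-0.1 0 0 20 7" --pt "-0.1 0 0 20 7" --pt "-0.1 0 0 20 7" --pt "-0.1 0 0 20 7" --pt "-0.1 0 0 0 5.5"

```text
time: 20.22
tool_pos: [0.6213, -0.1852, 0.055]
tcp_rot: [2.692, -1.615, -0.013]
wrist_force: [-0.9, 0.5, -0.7]
width: 0.45
grip_force: 0.0
```

Emit:
jog_arm --pt "-0.1 0 0 0 0" --pt "-0.1 0 0 0 0"

```text
time: 20.38
tool_pos: [0.6252, -0.1864, 0.0603]
tcp_rot: [2.701, -1.605, -0.0]
wrist_force: [0.5, 0.1, -0.5]
width: 0.449
grip_force: 0.0
```

```bash
python3 -c "
from h import *
scan()
im,P=cam('wrist')
for b in blobs(im,P,amin=150):print(*b[:7])
plan(.6255,-.187,-.032,28.5)"
```

```text
bench
[385. 115.] [ 0.7695 -0.4158] (769, -418) 34 11 82 0.02
[340. 164.] [ 0.6169 -0.2788] (616, -279) 44 24 70 0.024
[380. 188.] [ 0.5469 -0.3923] (545, -387) 61 61 66 0.027
[359. 253.] [ 0.3588 -0.3303] (359, -332) 45 24 -74 0.024
tray
[241. 181.] [0.5401 0.0079] (541, 8) 42 23 1 0.174
[215. 214.] [0.4562 0.0693] (457, 70) 43 24 0 0.174
[239. 213.] [0.4579 0.0109] (459, 11) 45 23 1 0.174
[499.  15.] [ 0.5563 -0.3624] (553, -362) 28 8 -16 0.031
[337.  90.] [ 0.6168 -0.2816] (616, -281) 44 24 67 0.025
[444. 152.] [ 0.5289 -0.2826] (525, -283) 91 24 9 0.025
[256. 198.] [ 0.6276 -0.1909] (626, -189) 45 24 -61 0.025
[ 76. 197.] [ 0.7449 -0.1258] (738, -130) 151 42 34 0.02
[437. 293.] [ 0.4614 -0.1893] (452, -185) 92 24 -21 0.025
twist -180.0 shift before twist [-0.1  0.8 93.6] after twist [ 0.1 -0.8 93.6] tilt [ 0.002 -0.001 -1.   ] q6 2.32 F [-0.8  0.3 -0.3] w 38.4 t 20.4833
```

Emit:
jog_arm --pt "-0.1 0 1 30 0" --pt "-0.1 0 0 35 0" --pt "-0.1 0 0 15 0" --pt "-0.1 0 0 9 0" --pt "-0.1 0 0 3 0" --pt "-0.1 0 0 0 0" --pt "-1 0 0 0 0" --pt "-1 0 0 0 0" --pt "-1 0 0 0 0" --pt "-1 0 0 0 0"

```text
time: 21.32
tool_pos: [0.6261, -0.1875, -0.0293]
tcp_rot: [-2.698, 1.608, -0.006]
wrist_force: [-0.3, -0.3, 5.2]
width: 0.264
grip_force: 62.0
```

Emit:
jog_arm --pt "-1 0 0 -15 0" --pt "-1 0 0 -30 -6" --pt "-1 0 0 -40 -7" --pt "-1 0 0 -40 -7" --pt "-1 0 0 -40 -7" --pt "-1 0 0 -40 -7" --pt "-1 0 0 -35 -7" --pt "-1 0 0 0 -7" --pt "-1 0 0 0 -7" --pt "-1 0 0 0 -6.5"

```text
time: 22.15
tool_pos: [0.6245, -0.1869, 0.2112]
tcp_rot: [3.141, 0.007, 0.004]
wrist_force: [-0.5, -0.0, -1.6]
width: 0.268
grip_force: 61.3
```

Emit:
jog_arm --pt "-1 0 0 0 0" --pt "-1 -12.2 -36.7 0 0" --pt "-1 -12.2 -36.7 0 0" --pt "-1 -12.2 -36.7 0 0" --pt "-1 -12.2 -36.7 0 0" --pt "-1 -12.2 -36.7 0 0" --pt "-1 -12.2 -36.7 0 0" --pt "-1 -12.2 -36.7 0 0" --pt "-1 0 0 0 0" --pt "-1 0 0 0 0"

```text
time: 22.98
tool_pos: [0.5383, 0.0721, 0.2089]
tcp_rot: [3.141, -0.001, 0.0]
wrist_force: [0.3, -0.2, -0.0]
width: 0.263
grip_force: 61.4
```

```bash
python3 -c "
from h import *
plan(.54,.07,.120,-90)"
```

```text
twist -180.0 shift before twist [ 1.7  2.1 88.9] after twist [-1.7 -2.1 88.9] tilt [ 0. -0. -1.] q6 1.66 F [ 0.3 -0.2 -0. ] w 22.4 t 22.9833
```

Emit:
jog_arm --pt "-1 1.7 2 35 0" --pt "-1 0 0 33 0" --pt "-1 0 0 12 0" --pt "-1 0 0 8 0" --pt "-1 0 0 0 0" --pt "-1 0 0 0 0" --pt "-0.2 0 0 0 0" --pt "-0.2 0 0 0 0" --pt "-0.2 0 0 0 0"

```text
time: 23.73
tool_pos: [0.5414, 0.068, 0.121]
tcp_rot: [-3.142, 0.004, -0.001]
wrist_force: [-0.3, 0.4, 0.5]
width: 0.397
grip_force: 0.0
```

Emit:
jog_arm --pt "-0.2 0 0 -20 0" --pt "-0.2 0 0 -40 0" --pt "-0.2 0 0 -40 0" --pt "-0.1 8.5 39 0 0" --pt "-0.1 8.5 39 0 0" --pt "-0.1 8.5 39 0 0" --pt "-0.1 8.5 39 0 0" --pt "-0.1 8.5 39 0 0" --pt "-0.1 8.5 39 0 0" --pt "-0.1 8.5 39 0 0"

```text
time: 24.57
tool_pos: [0.6001, -0.2069, 0.2208]
tcp_rot: [3.142, -0.003, 0.001]
wrist_force: [0.9, 0.6, -0.8]
width: 0.452
grip_force: 0.0
```

Emit:
jog_arm --pt "-0.1 8.5 39 0 0" --pt "-0.1 8.5 39 0 0" --pt "-0.1 0 0 20 -7" --pt "-0.1 0 0 20 -7" --pt "-0.1 0 0 20 -7" --pt "-0.1 0 0 20 -7" --pt "-0.1 0 0 20 -7" --pt "-0.1 0 0 20 -7" --pt "-0.1 0 0 20 -7" --pt "-0.1 0 0 20 -7"

```text
time: 25.4
tool_pos: [0.6168, -0.283, 0.0596]
tcp_rot: [2.771, 1.48, 0.0]
wrist_force: [-0.7, 0.5, -0.5]
width: 0.449
grip_force: 0.0
```

Emit:
jog_arm --pt "-0.1 0 0 0 -7" --pt "-0.1 0 0 0 -4" --pt "-0.1 0 0 0 0" --pt "-0.1 0 0 0 0"

```text
time: 25.73
tool_pos: [0.617, -0.283, 0.0606]
tcp_rot: [2.623, 1.729, 0.0]
wrist_force: [0.1, 0.2, -1.3]
width: 0.446
grip_force: 0.0
```

```bash
python3 -c "
from h import *
scan()
im,P=cam('wrist')
for b in blobs(im,P,amin=150):print(*b[:7])
plan(.616,-.280,-.032,-23)"
```

```text
bench
[307. 220.] [ 0.4517 -0.1814] (452, -182) 90 24 -21 0.024
tray
[217. 180.] [0.5416 0.0683] (542, 69) 44 23 1 0.174
[241. 181.] [0.5402 0.0079] (541, 8) 43 23 1 0.174
[215. 213.] [0.4563 0.0694] (457, 70) 43 24 -1 0.174
[239. 213.] [0.4578 0.0109] (459, 11) 44 23 1 0.174
[279.   7.] [ 0.6807 -0.1712] (681, -172) 22 10 -23 0.018
[ 29. 165.] [ 0.4811 -0.1945] (476, -193) 42 24 -22 0.025
[254. 198.] [ 0.6171 -0.2791] (616, -281) 45 24 67 0.025
[498. 242.] [ 0.7766 -0.3893] (777, -393) 107 23 78 0.021
[149. 243.] [ 0.529  -0.2807] (526, -283) 91 24 9 0.025
[236. 328.] [ 0.5586 -0.3765] (554, -383) 50 46 -28 0.029
[ 10. 350.] [ 0.3657 -0.3247] (358, -324) 27 25 -82 0.021
twist -0.2 shift before twist [ 2.4 -2.4 93. ] after twist [ 2.4 -2.4 93. ] tilt [ 0.001 -0.    -1.   ] q6 -0.06 F [ 0.4 -0.4 -0.1] w 37.9 t 25.8333
```

Emit:
jog_arm --pt "-0.1 2 -2 30 0" --pt "-0.1 0 0 35 0" --pt "-0.1 0 0 15 0" --pt "-0.1 0 0 9 0" --pt "-0.1 0 0 3 0" --pt "-0.1 0 0 0 0" --pt "-1 0 0 0 0" --pt "-1 0 0 0 0" --pt "-1 0 0 0 0" --pt "-1 0 0 0 0"

```text
time: 26.67
tool_pos: [0.6174, -0.2811, -0.0295]
tcp_rot: [2.619, 1.73, 0.003]
wrist_force: [-0.2, -0.2, 3.6]
width: 0.267
grip_force: 62.0
```

Emit:
jog_arm --pt "-1 0 0 -15 0" --pt "-1 0 0 -30 7" --pt "-1 0 0 -40 7" --pt "-1 0 0 -40 7" --pt "-1 0 0 -40 7" --pt "-1 0 0 -40 7" --pt "-1 0 0 -35 7" --pt "-1 0 0 0 7" --pt "-1 0 0 0 7" --pt "-1 0 0 0 7"

```text
time: 27.5
tool_pos: [0.6162, -0.2805, 0.2116]
tcp_rot: [3.138, 0.097, 0.005]
wrist_force: [0.3, -0.4, -1.2]
width: 0.265
grip_force: 61.5
```

Emit:
jog_arm --pt "-1 0 0 0 4" --pt "-1 0 0 0 0" --pt "-1 -10.5 -37 0 0" --pt "-1 -10.5 -37 0 0" --pt "-1 -10.5 -37 0 0" --pt "-1 -10.5 -37 0 0" --pt "-1 -10.5 -37 0 0" --pt "-1 -10.5 -37 0 0" --pt "-1 -10.5 -37 0 0" --pt "-1 -10.5 -37 0 0"

```text
time: 28.33
tool_pos: [0.5312, 0.0175, 0.2092]
tcp_rot: [-3.141, -0.001, -0.001]
wrist_force: [0.8, -0.8, -1.3]
width: 0.266
grip_force: 61.5
```

Emit:
jog_arm --pt "-1 -10.5 -37 0 0" --pt "-1 -10.5 -37 0 0" --pt "-1 -10.5 -36 0 0" --pt "-1 0 0 0 0" --pt "-1 0 0 0 0"

```text
time: 28.75
tool_pos: [0.5002, 0.1277, 0.2092]
tcp_rot: [3.142, 0.007, 0.001]
wrist_force: [0.2, -0.6, 0.3]
width: 0.268
grip_force: 61.5
```

```bash
python3 -c "
from h import *
plan(.50,.125,.120,-90)"
```

```text
twist -179.7 shift before twist [-0.3  2.7 89.2] after twist [ 0.3 -2.7 89.2] tilt [ 0.001 -0.    -1.   ] q6 1.77 F [ 0.2 -0.6  0.3] w 22.8 t 28.75
```

Emit:
jog_arm --pt "-1 0 2.5 35 0" --pt "-1 0 0 33 0" --pt "-1 0 0 12 0" --pt "-1 0 0 8 0" --pt "-1 0 0 0 0" --pt "-1 0 0 0 0" --pt "-0.2 0 0 0 0" --pt "-0.2 0 0 0 0" --pt "-0.2 0 0 0 0"

```text
time: 29.5
tool_pos: [0.5015, 0.1232, 0.1211]
tcp_rot: [-3.141, 0.003, -0.002]
wrist_force: [0.6, 0.6, -0.0]
width: 0.398
grip_force: 0.0
```

Emit:
jog_arm --pt "-0.2 0 0 -20 0" --pt "-0.2 0 0 -40 0" --pt "-0.2 0 0 -40 0" --pt "-1 25 -14.5 0 0" --pt "-1 35 -20 0 0" --pt "-1 35 -20 0 0" --pt "-1 35 -20 0 0" --pt "-1 10 -5.5 0 0" --pt "-1 0 0 0 0" --pt "-1 0 0 0 0"

```text
time: 30.33
tool_pos: [0.641, 0.2032, 0.2197]
tcp_rot: [3.141, -0.002, -0.003]
wrist_force: [-0.0, 0.0, 0.2]
width: -0.002
grip_force: 0.0
```

```bash
python3 -c "
from h import *
scan()
im,P=cam('top'); cv2.imwrite('pics/top1.png',cv2.resize(im[60:300,90:410,::-1],(800,600),interpolation=cv2.INTER_CUBIC))
im,P=cam('wrist')
k=(P[...,2]>.135)&(P[...,2]<.150)&(P[...,0]>.595)&(P[...,0]<.68)&(P[...,1]>.10)&(P[...,1]<.25); p=P[k][:,:2].astype(np.float32)*1000; print('plate',p.min(0),p.max(0),np.median(P[k][:,2]))
plan(.640,.205,.130,-90)"
```

```text
bench
[380. 188.] [ 0.5467 -0.3925] (544, -386) 61 61 -86 0.027
[341. 195.] [ 0.5249 -0.2797] (525, -281) 90 25 9 0.024
[307. 220.] [ 0.4522 -0.1817] (452, -182) 90 24 -21 0.024
[327. 256.] [ 0.3495 -0.2386] (350, -239) 44 24 -46 0.024
[359. 253.] [ 0.3587 -0.3304] (359, -332) 44 24 -73 0.024
tray
[217. 180.] [0.5416 0.0683] (542, 68) 43 24 0 0.174
[240. 180.] [0.5404 0.008 ] (541, 8) 43 23 1 0.174
[194. 196.] [0.5003 0.1225] (501, 124) 42 24 0 0.174
[215. 214.] [0.4561 0.0693] (457, 70) 43 24 0 0.174
[238. 213.] [0.4586 0.0113] (459, 11) 45 23 1 0.174
plate [595.0039  133.21521] [657.5296  223.64075] 0.14295303159616268
twist -180.1 shift before twist [ 0.  -2.5 90.6] after twist [-0.   2.5 90.6] tilt [-0.001 -0.    -1.   ] q6 1.84 F [ 0.3 -0.6  0.5] w 0.0 t 30.4833
```

View pics/top1.png

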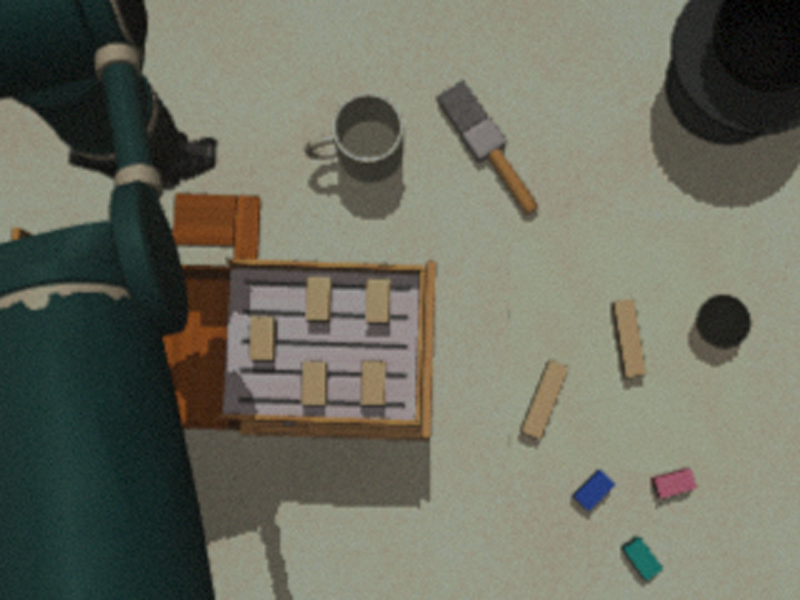

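The view shows all five props in the tray at about (318,298), (378,300), (263,338), (314,383) and (373,383), and no short clay props left on the bench. Next I'll press the plate, which is around (205,220).

Emit:
jog_arm --pt "-1 0 3 35 0" --pt "-1 0 0 35 0" --pt "-1 0 0 20 0" --pt "-1 0 0 15 0" --pt "-1 0 0 8 0" --pt "-1 0 0 8 0" --pt "-1 0 0 6 0" --pt "-1 0 0 6 0" --pt "-1 0 0 6 0" --pt "-1 0 0 6 0"

```text
time: 31.32
tool_pos: [0.6434, 0.2043, 0.0807]
tcp_rot: [-3.134, 0.004, -0.012]
wrist_force: [-1.9, 11.1, 9.4]
width: -0.001
grip_force: 6.1
```

Emit:
jog_arm --pt "-1 0 0 6 0" --pt "-1 0 0 6 0" --pt "-1 0 0 6 0" --pt "-1 0 0 5 0" --pt "-1 0 0 5 0" --pt "-1 0 0 0 0" --pt "-1 0 0 0 0"

```text
time: 31.9
tool_pos: [0.6431, 0.2038, 0.051]
tcp_rot: [-3.136, 0.003, -0.01]
wrist_force: [-0.2, 8.9, 4.3]
width: 0.003
grip_force: 4.1
```

```bash
python3 -c "
from h import *
im,P=cam('wrist','w5.png')
plan(.640,.205,.030,-90)"
```

```text
twist -180.1 shift before twist [-3.3 -1.1 21.2] after twist [ 3.3  1.1 21.2] tilt [ 0.006  0.006 -1.   ] q6 1.84 F [-0.1  8.5  4.3] w -0.0 t 31.95
```

View pics/w5.png

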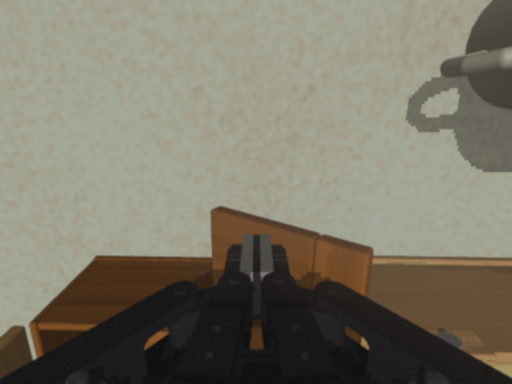

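The tips at (256,240) are on the plate, which is partly tipped. I'll keep pressing.

Emit:
jog_arm --pt "-1 0 0 6 0" --pt "-1 0 0 6 0" --pt "-1 0 0 4 0" --pt "-1 0 0 3 0" --pt "-1 0 0 0 0" --pt "-1 0 0 0 0"

```text
time: 32.45
tool_pos: [0.6448, 0.2033, 0.0353]
tcp_rot: [-3.136, 0.004, -0.014]
wrist_force: [-3.4, 5.0, 15.7]
width: 0.006
grip_force: 7.8
```

```bash
python3 -c "
from h import *
im,P=cam('side'); cv2.imwrite('pics/side2.png',cv2.resize(im[60:260,100:320,::-1],(660,600),interpolation=cv2.INTER_CUBIC))
im,P=cam('top')
k=(P[...,0]>.44)&(P[...,0]<.56)
for y in (-.03,0,.03,.06,.09,.12,.15):
    q=P[k&(abs(P[...,1]-y)<.006)]; print(y,np.nanmedian(q[:,2]).round(3),len(q))
plan(.640,.205,.030,-90)"
```

```text
-0.03 0.008 167
0 0.008 160
0.03 0.009 168
0.06 0.248 259
0.09 0.185 206
0.12 0.55 831
0.15 0.566 624
twist -180.1 shift before twist [-4.9 -1.6  5.2] after twist [4.8 1.6 5.2] tilt [ 0.009  0.006 -1.   ] q6 1.84 F [-2.7  6.1 15.6] w 0.4 t 32.55
```

View pics/side2.png

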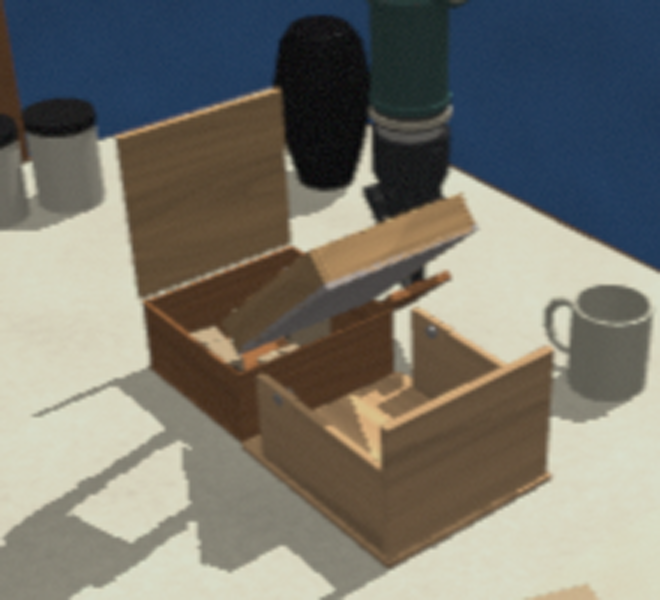

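The tray is fully tipped, with its floor edge around (240,340), and a prop is visible in the box. I'll hold about 1 s, then let it swing back gradually.

Emit:
jog_arm --pt "-1 0 0 0 0" --pt "-1 0 0 0 0" --pt "-1 0 0 0 0" --pt "-1 0 0 0 0" --pt "-1 0 0 0 0" --pt "-1 0 0 0 0" --pt "-1 0 0 0 0" --pt "-1 0 0 0 0" --pt "-1 0 0 0 0" --pt "-1 0 0 0 0"

```text
time: 33.38
tool_pos: [0.6448, 0.2033, 0.0353]
tcp_rot: [-3.136, 0.004, -0.014]
wrist_force: [-3.3, 6.6, 16.0]
width: -0.002
grip_force: 7.8
```

Emit:
jog_arm --pt "-1 0 0 -8 0" --pt "-1 0 0 -10 0" --pt "-1 0 0 -10 0" --pt "-1 0 0 -10 0" --pt "-1 0 0 -10 0" --pt "-1 0 0 -10 0" --pt "-1 0 0 -10 0" --pt "-1 0 0 -20 0" --pt "-1 0 0 -40 0" --pt "-1 0 0 -40 0"

```text
time: 34.22
tool_pos: [0.6385, 0.199, 0.1947]
tcp_rot: [3.139, -0.003, -0.011]
wrist_force: [1.3, 0.7, -0.3]
width: -0.002
grip_force: 0.0
```

Emit:
jog_arm --pt "-1 0 0 -40 0" --pt "-1 0 0 -40 0" --pt "-1 0 0 -40 0" --pt "-1 0 30 0 0" --pt "-1 0 40 0 0" --pt "-1 0 40 0 0" --pt "-1 0 40 0 0" --pt "-1 0 40 0 0" --pt "-1 0 0 0 0"

```text
time: 34.97
tool_pos: [0.6397, 0.0025, 0.316]
tcp_rot: [3.137, -0.013, -0.003]
wrist_force: [-0.2, -0.0, 0.1]
width: 0.002
grip_force: 0.0
```

```bash
python3 -c "
from h import *
im,P=cam('top'); cv2.imwrite('pics/top2.png',cv2.resize(im[130:250,80:280,::-1],(800,480),interpolation=cv2.INTER_CUBIC))
scan()
for b in blobs(im,P,.016,.075,(.42,.58),(.175,.325),15): print(*b[:7])
plan(.5,.42,.3,-90); print(bot.read_state()['tool_pos'])"
```

```text
bench
[380. 188.] [ 0.5465 -0.3923] (545, -386) 62 60 -46 0.027
[341. 195.] [ 0.5248 -0.2797] (525, -281) 90 25 9 0.024
[307. 220.] [ 0.4517 -0.1815] (452, -182) 90 24 -22 0.024
[327. 256.] [ 0.3495 -0.2386] (349, -239) 44 24 -45 0.024
[359. 253.] [ 0.3587 -0.3304] (359, -332) 45 24 -74 0.024
tray
[143. 180.] [0.5586 0.2935] (556, 293) 65 45 -89 0.029
[162. 199.] [0.5026 0.2367] (504, 236) 43 25 -6 0.029
[140. 213.] [0.4633 0.2957] (459, 292) 66 43 87 0.029
twist -180.3 shift before twist [-142.3 -411.1   16.3] after twist [140.  411.9  16.3] tilt [-0.002  0.    -1.   ] q6 1.55 F [ 0.4  0.8 -0.5] w -0.1 t 35.0667
[0.64003221 0.00805894 0.31596782]
```

View pics/top2.png

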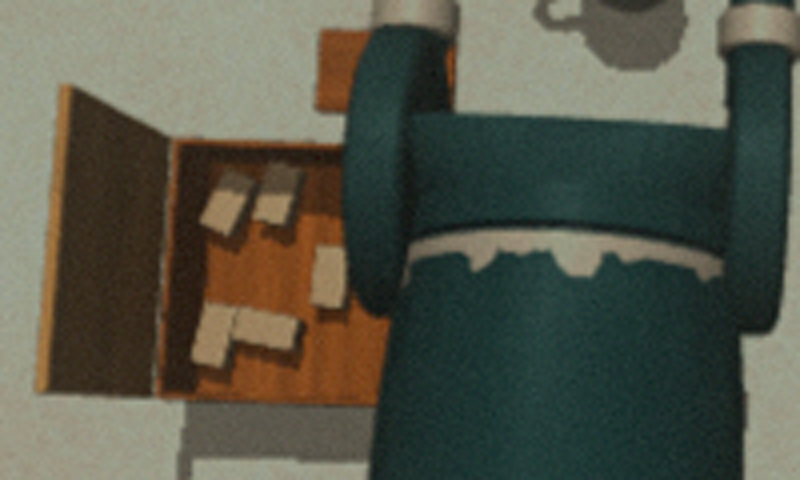

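All five props are in the box, at about (225,205), (278,195), (328,277), (213,335) and (268,328). The tray no longer obstructs, so I'll go over the lid and push it from behind.

Emit:
jog_arm --pt "-1 -13 -37.4 -2 0" --pt "-1 -13 -37.4 -2 0" --pt "-1 -13 -37.4 0 0" --pt "-1 -13 -37.4 0 0" --pt "-1 -13 -37.4 0 0" --pt "-1 -13 -37.4 0 0" --pt "-1 -13 -37.4 0 0" --pt "-1 -13 -37.4 0 0" --pt "-1 -13 -37.4 0 0" --pt "-1 -13 -37.4 0 0"

```text
time: 35.9
tool_pos: [0.5091, 0.3873, 0.3203]
tcp_rot: [3.141, 0.0, -0.002]
wrist_force: [0.6, -0.0, -0.4]
width: -0.001
grip_force: 0.0
```

Emit:
jog_arm --pt "-1 -11 -37.4 0 0" --pt "-1 0 0 0 0" --pt "-1 0 0 0 0"

```text
time: 36.15
tool_pos: [0.4981, 0.4247, 0.3196]
tcp_rot: [3.141, 0.006, -0.003]
wrist_force: [-0.1, -0.4, -0.1]
width: 0.001
grip_force: 0.0
```

```bash
python3 -c "
from h import *
im,P=cam('top')
print('trayfloor',np.nanmedian(P[200:205,215:225,2]))
k=(P[...,2]>.2)&(P[...,2]<.26)&(P[...,0]>.41)&(P[...,0]<.59)&(P[...,1]>.3)&(P[...,1]<.4); print('lid',k.sum(),P[k].mean(0) if k.any() else '')
plan(.5,.41,.155,-90); print(bot.read_state()['tool_pos'])"
```

```text
trayfloor 0.15115497186402044
lid 904 [0.50125856 0.34212272 0.23260615]
twist -179.9 shift before twist [  1.2  12.9 164.8] after twist [ -1.2 -12.9 164.8] tilt [-0.001 -0.001 -1.   ] q6 2.23 F [ 0.1 -0.3 -0.1] w -0.1 t 36.2
[0.49899106 0.42313101 0.31980616]
```

Emit:
jog_arm --pt "-1 0 0 35 0" --pt "-1 0 0 40 0" --pt "-1 0 0 40 0" --pt "-1 0 0 30 0" --pt "-1 0 0 17 0" --pt "-1 0 0 0 0" --pt "-1 0 12 0 0" --pt "-1 0 12 0 0" --pt "-1 0 10 0 0" --pt "-1 0 10 0 0"

```text
time: 37.03
tool_pos: [0.502, 0.3773, 0.1616]
tcp_rot: [-3.139, 0.004, -0.006]
wrist_force: [-0.4, 1.3, 3.0]
width: 0.003
grip_force: 0.0
```

Emit:
jog_arm --pt "-1 0 8 0 0" --pt "-1 0 8 0 0" --pt "-1 0 6 0 0" --pt "-1 0 6 0 0" --pt "-1 0 6 0 0" --pt "-1 0 6 0 0" --pt "-1 0 6 0 0" --pt "-1 0 6 0 0" --pt "-1 0 6 0 0" --pt "-1 0 6 0 0"

```text
time: 37.87
tool_pos: [0.5002, 0.3132, 0.1583]
tcp_rot: [3.141, -0.002, -0.0]
wrist_force: [0.9, 0.3, 0.3]
width: 0.003
grip_force: 0.0
```

Emit:
jog_arm --pt "-1 0 6 0 0" --pt "-1 0 6 0 0" --pt "-1 0 6 0 0" --pt "-1 0 6 0 0" --pt "-1 0 6 0 0" --pt "-1 0 6 0 0" --pt "-1 0 6 0 0"

```text
time: 38.45
tool_pos: [0.5002, 0.2712, 0.1585]
tcp_rot: [3.142, -0.003, 0.0]
wrist_force: [-0.2, 0.1, -0.8]
width: -0.0
grip_force: 0.2
```

```bash
python3 -c "
from h import *
im,P=cam('side'); cv2.imwrite('pics/side3.png',cv2.resize(im[60:260,100:320,::-1],(660,600),interpolation=cv2.INTER_CUBIC))
plan(.5,.25,.155,-90); print(bot.read_state()['tool_pos'])"
```

```text
twist -180.1 shift before twist [-0.1 20.1  3.4] after twist [  0.2 -20.1   3.4] tilt [-0.    -0.001 -1.   ] q6 2.03 F [ 0.1 -0.7 -0.2] w -0.1 t 38.5
[0.50015141 0.27011689 0.15841583]
```

View pics/side3.png

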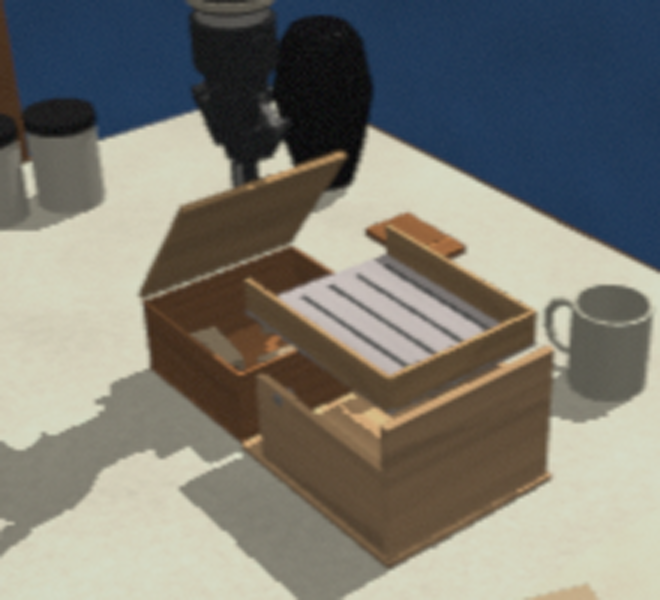

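The tray is level and empty. The lid is partway down, with its free edge near (340,155). I'll push a little farther, then let it sink.

Emit:
jog_arm --pt "-1 0 6 0 0" --pt "-1 0 6 0 0" --pt "-1 0 6 0 0" --pt "-1 0 0 0 0" --pt "-1 0 0 0 0" --pt "-1 0 0 0 0" --pt "-1 0 0 0 0" --pt "-1 0 0 0 0" --pt "-1 0 0 0 0" --pt "-1 0 0 0 0"

```text
time: 39.33
tool_pos: [0.5002, 0.254, 0.1585]
tcp_rot: [-3.142, 0.002, 0.0]
wrist_force: [-0.0, 0.8, 0.3]
width: 0.002
grip_force: 0.0
```

Emit:
jog_arm --pt "-1 0 0 -10 0" --pt "-1 0 0 -20 0" --pt "-1 0 0 -30 0" --pt "-1 0 0 -40 0" --pt "-1 0 0 -40 0" --pt "-1 0 0 0 0" --pt "-1 0 0 0 0" --pt "-1 0 0 0 0" --pt "-1 0 0 0 0" --pt "-1 0 0 0 0"

```text
time: 40.17
tool_pos: [0.4991, 0.2534, 0.2964]
tcp_rot: [3.14, -0.003, -0.005]
wrist_force: [0.9, -1.0, -0.6]
width: 0.004
grip_force: 0.0
```

Emit:
jog_arm --pt "-1 0 0 0 0" --pt "-1 0 0 0 0" --pt "-1 0 0 0 0" --pt "-1 0 0 0 0" --pt "-1 0 0 0 0" --pt "-1 0 0 0 0" --pt "-1 0 0 0 0" --pt "-1 0 0 0 0" --pt "-1 0 0 0 0" --pt "-1 0 0 0 0"

```text
time: 41.0
tool_pos: [0.5002, 0.2538, 0.2986]
tcp_rot: [-3.142, 0.003, -0.0]
wrist_force: [0.1, 0.0, 0.2]
width: 0.002
grip_force: 0.0
```

Emit:
jog_arm --pt "-1 0 0 0 0" --pt "-1 0 0 0 0" --pt "-1 0 0 0 0" --pt "-1 0 0 0 0" --pt "-1 0 0 0 0" --pt "-1 0 0 0 0" --pt "-1 0 0 0 0" --pt "-1 0 0 0 0" --pt "-1 0 0 0 0" --pt "-1 0 0 0 0"

```text
time: 41.83
tool_pos: [0.5002, 0.2538, 0.2985]
tcp_rot: [3.142, -0.003, -0.0]
wrist_force: [0.1, 0.1, 0.1]
width: -0.001
grip_force: 0.0
```

Emit:
jog_arm --pt "-1 0 0 0 0" --pt "-1 0 0 0 0" --pt "-1 0 0 0 0" --pt "-1 0 0 0 0" --pt "-1 0 0 0 0" --pt "-1 0 0 0 0" --pt "-1 0 0 0 0" --pt "-1 0 0 0 0" --pt "-1 0 0 0 0" --pt "-1 0 0 0 0"

```text
time: 42.67
tool_pos: [0.5002, 0.2538, 0.2985]
tcp_rot: [3.142, -0.003, 0.0]
wrist_force: [0.3, 0.4, -0.6]
width: -0.001
grip_force: 0.0
```

Emit:
jog_arm --pt "-1 0 0 0 0" --pt "-1 0 0 0 0" --pt "-1 0 0 0 0" --pt "-1 0 0 0 0" --pt "-1 0 0 0 0" --pt "-1 0 0 0 0" --pt "-1 0 0 0 0" --pt "-1 0 0 0 0" --pt "-1 0 0 0 0" --pt "-1 0 0 0 0"

```text
time: 43.5
tool_pos: [0.5002, 0.2538, 0.2985]
tcp_rot: [3.142, -0.003, 0.0]
wrist_force: [0.4, -0.0, -1.1]
width: 0.001
grip_force: 0.0
```

```bash
python3 -c "
from h import *
def lid():
    im,P=cam('wrist'); return [np.nanmedian(P[(abs(P[...,0]-.54)<.03)&(abs(P[...,1]-y)<.006)][:,2]).round(4) for y in (.18,.22,.26,.30,.325)]
print(lid()); 
plan(.5,.25,.155,-90)"
```

```text
[np.float64(0.0894), np.float64(0.3939), np.float64(0.4055), np.float64(0.4099), np.float64(0.0894)]
twist -180.1 shift before twist [ -0.2   3.8 143.5] after twist [  0.2  -3.8 143.5] tilt [-0.  0. -1.] q6 2.0 F [-0.9 -0.4 -0.5] w 0.1 t 43.55
```

Emit:
jog_arm --pt "-1 0 0 0 0" --pt "-1 0 0 0 0" --pt "-1 0 0 0 0" --pt "-1 0 0 0 0" --pt "-1 0 0 0 0" --pt "-1 0 0 0 0" --pt "-1 0 0 0 0" --pt "-1 0 0 0 0" --pt "-1 0 0 0 0" --pt "-1 0 0 0 0"

```text
time: 44.38
tool_pos: [0.5002, 0.2538, 0.2985]
tcp_rot: [-3.142, 0.003, 0.0]
wrist_force: [0.3, 0.9, 1.2]
width: 0.004
grip_force: 0.0
```

```bash
python3 -c "
from h import *
im,P=cam('side','side4.png')
im,P=cam('wrist'); print([np.nanmedian(P[(abs(P[...,0]-.54)<.03)&(abs(P[...,1]-y)<.006)][:,2]).round(4) for y in (.18,.325)])"
```

```text
[np.float64(0.0895), np.float64(0.0894)]
```

View pics/side4.png

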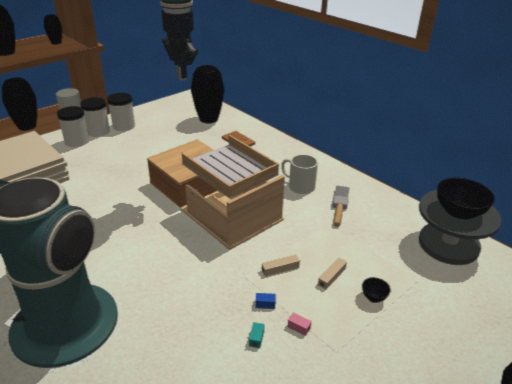

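The lid is flat and shut (180,168), and the tray is level and empty (240,165). The posts at (281,265) and (333,272), the dish at (375,290) and the coloured blocks haven't moved.

```bash
python3 -c "
from workcell import bot
print(bot.finish_job())"
```

```text
the job is handed in; nothing more can be done
None
```

All five short props are in the box with the lid shut, the tray is back level and empty, nothing else on the bench was disturbed, and the job is handed in at about 44 s.

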